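# Load a block through the spring gate of a drilling jig

## Robot

A 6-joint arm with a two-finger parallel gripper is mounted at the origin on a cart in front of the work surface, level with it; the furniture and walls round the work are solid. World frame = base frame: x ahead of the robot, y to its left, z up, the work surface at z = 0. Lengths are in mm, angles in rad, forces in N, time in s.
With the tool pointing down it reaches from about 225 to 725 mm from the base axis. Payload 3.1 kg.
Tool frame: the origin (TCP) lies between the finger pads; the fingertips stand 14 mm ahead of it and the grasp point (between the pads) lies 5 mm behind it (ctrl.tip_extent is the distance from the TCP to the fingertips, in mm); z points along the fingers, y is the direction in which the jaws open and shut (so a half turn about z gives the same grasp; the last joint's range is limited). The gripper opens to 85 mm and grips with 20 to 120 N. Pads are 22 mm wide; open, the fingers measure 114 mm over their backs; the gripper's body (76 mm by 85 mm) begins 54 mm behind the grasp point. The pads swing forward as they close: fully open they stand 13 mm farther back than shut.
Start: joints at [-1.232, 0.048, 0.099, 1.622, 0, 1.443], TCP at [236.251, -468.831, 245.312] pointing down, gripper open.
Joint ranges: [-2.91, 2.91], [-0.99, 1.94], [-1.21, 1.42], [-2.12, 2.29], [-1.49, 1.47], [-3.14, 3.14]. Speed limits (rad/s): [2.79, 2.79, 3.14, 3.14, 3.14, 3.14].

## Interface

Orientations are given as a unit quaternion [x, y, z, w].
In Python, from bench import ctrl gives the robot as it stands. The module is installed in compiled form; this text tells all that it offers.
- The arm moves only by the tool apply_moves, never from a script. Its argument "rows" is a list of rows, each an object with "grip": the closure in counts, from 0 (fully open) to 255 (shut); "translation": the shift along the world's x, y, z in m, a list of three; "yaw": the turn about the world's z in degrees. In form: [{"grip": grip, "translation": [x, y, z], "yaw": yaw}, ...]. A call has exactly 5 rows; each row is the pose to reach, as a shift and turn from the pose measured when the call began; what a row does not reach only later rows make up. A row lasts 1/10 s, in which the tool goes at most 50 mm and 8.59 degrees, less where a joint would pass 70% of its speed; a pose out of reach is approached as far as the arm can. A call with a gripper value outside its range is refused whole. The fingers move at their own pace and stop on an object; "grip_force" is the grip in N (left out, the last holds). Time passes only in rows, so rows that repeat a pose let the fingers close, or fill a call up. It gives the time, the measured TCP pose, the force and the opening at its end, in the units of the state.
- ctrl.get_state(): the state, without advancing time (a new reading comes with each control period).
- ctrl.get_image(name): name is "scene" or "top" or "wrist"; returns the picture (420x560x3 uint8, red, green, blue); there is no depth.
- ctrl.camera_params(name): a dict with "intrinsics" (3x3 intrinsics, pixels), "camera_from_world" (4x4, takes a point from world to camera coordinates). Camera axes: x right, y up, looking along -z (the intrinsics and any distortion apply to the point x, -y, -z); pixel columns grow to the right and rows downward; lengths in mm; the calibration is good to about 2 mm. A picture is of the moment at which its call begins: read the wrist's pose just before it. camera_params takes no time and is no camera call; for the wrist camera it gives the pose at the moment of the call.
- ctrl.job_done(): hands the job in, once; it reports no verdict.
The state is a dict: "clock": time; "joint_positions": joint angles; "qvel": joint speeds; "tau": joint torques, N m; "tcp_pos": TCP position; "tcp_rot": TCP orientation; "wrist_force": force on the tool from outside, world axes, zero at the start; "torque": the same for the moment, N m; "gripper_width": finger opening in mm.
Only numpy, scipy, OpenCV 4.12 (cv2) and the standard library are available. Lean on these libraries where they do the work, as an engineer would, in place of code of your own. Each camera call takes 0.05 s, during which the arm holds its last target. There are 200 camera calls.

## Task

Load the loose wooden block lengthways into the drilling jig: push the sprung gate inwards with the block's end, keep pushing past it along the channel, and press the block's end against the depth stop hidden under the bush plate, feeling for it with a firm push of about ten newtons and never fifteen. Then let go, leaving the block flat and fully home on the stop with the gate sprung shut behind it. Be gentle with the gate and leave the tape measure, the solder spool and the roll of tape where they are.

Things in the scene. Friction and masses are not known exactly. Their poses are not given: they have to be found in the camera images.
- block_mid (a point): Centre of the loose plain wooden block, 45 wide x 110 long x 32 mm high, lying flat on the worktop (centre 16 mm up), about 0.1 kg. Its own y axis is along the 110 mm length, x across the 45 mm width, z up. Either end may go in first.
- jig: Fixed aluminium jig on a 4 mm plywood base, 243 x 100 mm. Origin: worktop level, centre of channel, at the mouth of the roofed nest. +x: push direction, z up. Channel 48.4 wide, floor z=4, guides 17 high, flared entry x=-156. Roof (bush plate) x=0 to 85, underside z=39.5, top 47.5 (bush 56); a stop knob sticks out behind. Nothing is over 17 high at x<0. Nest holds the depth stop, set anew each time: see gate_tip.
- gate (a joint): Angle of the gate, rad: 0 shut across the channel, grows to 1.4 as it swings inwards (towards jig +x) about an upright hinge at jig x=-114, y=+40 mm; a spring of 0.06 N m shut, 0.12 at 1.2 rad, shuts it. It is a steel flap 44 long, 4 thick, z=5 to 16. A block sliding past holds it at about 1.16; it shuts once the block's rear end is beyond jig x=-71.
- gate_tip (a point): Free end of the gate flap, 11 mm above the worktop; with the gate shut it lies at jig x=-114, y=-4 mm. The hidden depth stop, a rubber-faced sprung pad (6 N per mm, 4 mm travel, slow to return) centred 20 mm above the worktop, has its face somewhere from x=42 to 66 mm in the jig frame, not given: feel for it (rubbing in the channel can take 4 N of the push). The block's rear end is then at x=-68 to -44.
- tape_measure: Bystander: yellow and black pocket tape measure standing on the worktop, 36 x 77 x 62 mm; origin under its centre.
- spool: Bystander: spool of solder wire with grey flanges standing on the worktop, 51 x 61 x 38 mm; origin under its centre.
- masking_tape: Bystander: roll of beige masking tape lying flat, 96 mm across, 24 mm high; origin under its centre.

How it is judged (in metres and radians):
On the way, in this order (a step that is already met when the one before it is completed fails the run):
1. the block is pushing and holding the gate open, more than 0.8 rad (value of joint gate above 0.8 rad and contact force between block and gate above 0.3 N), for 0.1 s.
2. the block is pressed on the depth stop with more than 4 N (contact force between block and stop above 4 N), for 0.2 s.
At the end, for the whole second after the job is handed in: The block lies flat in the jig (centre less than 22.5 mm above the worktop, within 0.05 rad of level and 0.06 rad of the channel's line), its end within 3.5 mm of the depth stop's face, at rest, and the gate is shut (below 0.08 rad) (horizontal distance between block_mid and stop_face below 0.0585 m and z of block_mid in the frame of jig below 0.0225 m and angle between the y axis of block_mid and the x axis of jig, either way round below 0.06 rad and angle between block_mid's own z axis and vertical below 0.05 rad and value of joint gate below 0.08 rad and linear speed of block below 0.01 m/s); the robot touches nothing.
It fails at once if the block is pressed on the depth stop with more than 15 N (contact force between block and stop above 15 N).
It fails at once if the gate is loaded with more than 20 N (contact force between gate and anything else above 20 N).
It fails at once if the tape measure is pushed more than 30 mm (distance of tape_measure from where it was at the start of the episode above 0.03 m).
It fails at once if the solder spool is pushed more than 30 mm (distance of spool from where it was at the start of the episode above 0.03 m).
It fails at once if the roll of masking tape is pushed more than 30 mm (distance of masking_tape from where it was at the start of the episode above 0.03 m).
It also fails if it takes over 58 s, if anything falls off the work surface, if the arm or the gripper's body presses on something with over 40 N, if the wrist force passes 120 N, or if a joint passes its speed limit or range.

## Working session

There is one attempt and no reset: what is moved stays moved. The work goes in short steps, Python scripts to look and compute and a tool call to move; the robot and the scene stay as the last step left them, time stands still between calls to the robot, and variables do not carry over. Pictures are saved under pics/ and viewed, about 8 in all and at most 12, crops included, and the job is handed in when it is done.

Besides the shell and the picture viewer there is one more tool, called after ">>>" as name([rows], argument=value, ...), one row to a line, values as JSON. apply_moves: Moves the arm, as the interface text tells. Its arguments: {"type":"object","properties":{"rows":{"type":"array"},"grip_force":{"type":"number"}},"required":["rows"]}

```bash
mkdir -p pics; cat > h.py <<'E'
import numpy as np, cv2
from bench import ctrl
def snap(n,f):
    im=ctrl.get_image(n); cv2.imwrite('pics/'+f,cv2.cvtColor(im,cv2.COLOR_RGB2BGR)); return im
def ray(p,uv):
    K=np.array(p['intrinsics']);T=np.array(p['camera_from_world'])
    d=np.linalg.inv(K)@np.array([uv[0],uv[1],1.]); d=np.array([d[0],-d[1],-d[2]])
    R=T[:3,:3]; return -R.T@T[:3,3], R.T@d
def plane(p,uv,z):
    o,d=ray(p,uv); return o+d*(z-o[2])/d[2]
def proj(p,X):
    K=np.array(p['intrinsics']);T=np.array(p['camera_from_world'])
    c=T[:3,:3]@np.array(X,float)+T[:3,3]; q=K@np.array([c[0],-c[1],-c[2]]); return q[:2]/q[2]
def tri(l):
    A=np.zeros((3,3));b=np.zeros(3)
    for p,uv in l:
        o,d=ray(p,uv);d=d/np.linalg.norm(d);M=np.eye(3)-np.outer(d,d);A+=M;b+=M@o
    return np.linalg.solve(A,b)
E
python3 - <<'E'
from h import *
np.set_printoptions(precision=4,suppress=True)
for n in('scene','top'):
    snap(n,n+'0.png'); p=ctrl.camera_params(n); print(n,p, ray(p,(280,210)))
print(ctrl.get_state())
a=cv2.imread('pics/scene0.png');b=cv2.imread('pics/top0.png')
E
```

```text
scene {'intrinsics': array([[458.8413,   0.    , 278.1871],
       [  0.    , 458.8413, 203.032 ],
       [  0.    ,   0.    ,   1.    ]]), 'camera_from_world': array([[   -0.8451,    -0.5343,     0.015 ,   427.9998],
       [    0.4261,    -0.6565,     0.6225,  -245.3522],
       [   -0.3228,     0.5325,     0.7825, -1325.2723],
       [    0.    ,     0.    ,     0.    ,     1.    ]])} (array([  38.4997,  773.3263, 1183.3058]), array([ 0.313 , -0.5246, -0.7919]))
top {'intrinsics': array([[382.3113,   0.    , 280.1598],
       [  0.    , 382.3113, 209.7455],
       [  0.    ,   0.    ,   1.    ]]), 'camera_from_world': array([[   -0.0191,    -0.9998,    -0.008 ,    -6.9207],
       [    0.9857,    -0.0202,     0.1672,  -486.1125],
       [   -0.1673,    -0.0047,     0.9859, -1376.9037],
       [    0.    ,     0.    ,     0.    ,     1.    ]])} (array([ 248.6674,  -23.1956, 1438.6951]), array([ 0.1667,  0.0051, -0.986 ]))
{'clock': 0.1, 'joint_positions': array([-1.2318,  0.0487,  0.0977,  1.622 , -0.    ,  1.443 ]), 'qvel': array([ 0.0002, -0.0009,  0.0026,  0.0003, -0.0006,  0.0017]), 'tau': array([  0.0023, -33.9851,  32.0936,   0.0158,  -0.0002,   0.    ]), 'tcp_pos': array([ 236.0766, -468.3407,  244.2132]), 'tcp_rot': array([ 0.9729,  0.2313, -0.0001, -0.0011]), 'wrist_force': array([0.6688, 0.6577, 0.9306]), 'torque': array([-0.0419,  0.0287, -0.0002]), 'gripper_width': 85.65737323116768}
```

View pics/top0.png

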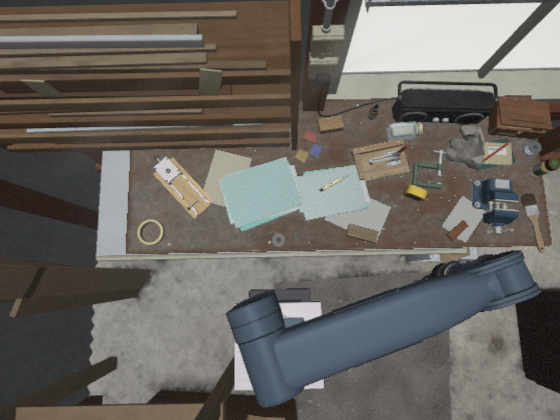

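View pics/scene0.png

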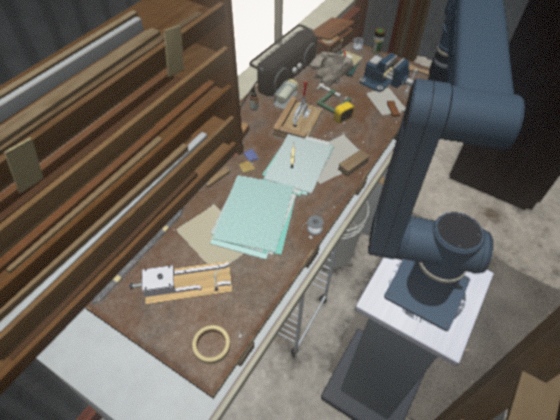

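Jig at top (182,187) / scene (187,283), block candidate at top (363,232) / scene (352,162); spool (279,240), tape roll (150,232), tape measure (416,192). Next, zoomed crops.

```bash
python3 - <<'E'
import cv2,numpy as np
a=cv2.imread('pics/scene0.png');b=cv2.imread('pics/top0.png')
r=lambda i,x,y,w,h:cv2.resize(i[y:y+h,x:x+w],(400,300),interpolation=cv2.INTER_CUBIC)
cv2.imwrite('pics/z0.png',np.vstack([np.hstack([r(b,140,142,100,75),r(a,125,245,120,90)]),np.hstack([r(b,320,205,80,60),r(a,310,130,80,60)])]))
E
```

```text
(no output)
```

View pics/z0.png

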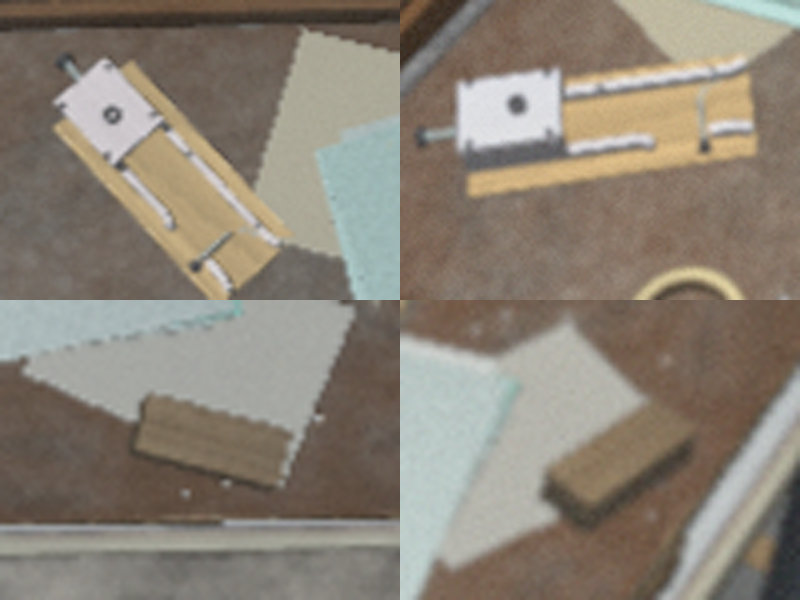

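```bash
python3 - <<'E'
from h import *
np.set_printoptions(precision=1,suppress=True)
p=ctrl.camera_params('top');s=ctrl.camera_params('scene')
B=[(320+x/5,205+(y-300)/5) for x,y in[(148,395),(292,432),(280,483),(137,448)]]
W=np.array([plane(p,b,32) for b in B]);print(W,W.mean(0),np.linalg.norm(np.diff(W,axis=0),axis=1))
S=[(310+(x-400)/5,130+(y-300)/5) for x,y in[(650,403),(694,441),(588,520),(548,480)]]
V=np.array([plane(s,b,32) for b in S]);print(V,V.mean(0),np.linalg.norm(np.diff(V,axis=0),axis=1))
print('tri',tri([(p,np.mean(B,0)),(s,np.mean(S,0))]))
J=lambda x,y:(140+x/4,142+y/4)
for n,q,z in[('bush',(113,115),56),('hinge',(195,266),18),('r1',(103,58),47.5),('r2',(163,118),47.5),('r3',(115,165),47.5),('r4',(55,105),47.5),('b1',(128,62),4),('b2',(290,238),4),('b4',(55,125),4),('knob',(65,62),20)]:
    print(n,plane(p,J(*q),z))
Q=lambda x,y:(125+(x-400)*.3,245+y*.3)
for n,q,z in[('bush',(517,104),56),('hinge',(705,146),18),('b4',(468,195),4),('bm',(757,155),4)]: print('s',n,plane(s,Q(*q),z))
print('bush tri',tri([(p,J(113,115)),(s,Q(517,104))]),'hinge',tri([(p,J(195,266)),(s,Q(705,146))]))
for n,u,z in [('spool',(279,240),38),('mask',(150,232),24),('tm',(416,192),62)]: print(n,plane(p,u,z))
w=ctrl.camera_params('wrist');T=np.array(w['camera_from_world']);print(w['intrinsics'],ray(w,(280,210)))
E
```

```text
[[ 428.6 -272.6   32. ]
 [ 399.  -377.3   32. ]
 [ 361.5 -366.2   32. ]
 [ 389.4 -262.5   32. ]] [ 394.6 -319.6   32. ] [108.8  39.  107.3]
[[ 397.2 -368.4   32. ]
 [ 354.9 -351.5   32. ]
 [ 383.3 -244.4   32. ]
 [ 423.3 -262.5   32. ]] [ 389.7 -306.7   32. ] [ 45.5 110.8  43.9]
tri [ 396.1 -323.9   12.6]
bush [639.9 399.3  56. ]
hinge [501.6 328.8  18. ]
r1 [698.3 413.   47.5]
r2 [638.4 354.6  47.5]
r3 [593.9 398.5  47.5]
r4 [653.2 456.9  47.5]
b1 [707.7 402.1   4. ]
b2 [529.4 241.8   4. ]
b4 [645.8 471.2   4. ]
knob [703.9 458.3  20. ]
s bush [639.7 403.8  56. ]
s hinge [500.  336.2  18. ]
s b4 [644.1 474.2   4. ]
s bm [463.1 313.8   4. ]
bush tri [642.4 401.5  49.6] hinge [504.  331.8   6.6]
spool [374.  -10.1  38. ]
mask [414.6 470.1  24. ]
tm [ 538.1 -516.5   62. ]
[[345.2   0.  277.7]
 [  0.  345.2 209.1]
 [  0.    0.    1. ]] (array([ 306.1, -432.5,  372.9]), array([-0.3, -0.1, -1. ]))
```

>>> apply_moves([
  {"grip": 0, "translation": [0.03, 0.028, -0.01], "yaw": 8},
  {"grip": 0, "translation": [0.06, 0.056, -0.02], "yaw": 16},
  {"grip": 0, "translation": [0.09, 0.084, -0.03], "yaw": 24},
  {"grip": 0, "translation": [0.12, 0.112, -0.04], "yaw": 32},
  {"grip": 0, "translation": [0.15, 0.14, -0.04], "yaw": 40},
], grip_force=60)

```text
clock: 0.6
tcp_pos: [386.1, -326.1, 201.8]
tcp_rot: [0.834, 0.552, -0.001, -0.003]
wrist_force: [0.1, 0.7, -1.1]
gripper_width: 85.2
```

>>> apply_moves([
  {"grip": 0, "translation": [0, 0, 0], "yaw": 7},
  {"grip": 0, "translation": [0, 0, 0], "yaw": 7},
  {"grip": 0, "translation": [0, 0, 0], "yaw": 7},
  {"grip": 0, "translation": [0, 0, 0], "yaw": 7},
  {"grip": 0, "translation": [0, 0, 0], "yaw": 7},
])

```text
clock: 1.1
tcp_pos: [385.6, -326.9, 201.9]
tcp_rot: [0.799, 0.601, -0.001, -0.003]
wrist_force: [-0.7, -0.1, -0.8]
gripper_width: 85.2
```

```bash
python3 - <<'E'
from h import *
p=ctrl.camera_params('wrist');snap('wrist','w1.png');import pickle;pickle.dump(p,open('w1.pkl','wb'))
print(ctrl.get_state(),ctrl.tip_extent)
E
```

```text
{'clock': 1.15, 'joint_positions': array([-8.34966791e-01, -2.20752082e-03, -3.80526882e-02,  1.54068701e+00,
       -1.42861573e-03,  1.01661633e+00]), 'qvel': array([ 0.00281805,  0.00169717, -0.0003358 , -0.00033429,  0.00180573,
       -0.00498042]), 'tau': array([ 8.92654667e-02, -3.20018041e+01,  3.20756471e+01,  4.98593529e-02,
       -2.55872328e-04,  5.62155037e-03]), 'tcp_pos': array([ 385.6420164 , -326.87153707,  201.93316828]), 'tcp_rot': array([ 0.79909218,  0.60120126, -0.00097148, -0.00279131]), 'wrist_force': array([-0.5982121 , -0.2054491 , -0.68687683]), 'torque': array([0.01471078, 0.00880555, 0.01050187]), 'gripper_width': 85.23017877262616} 14.0
```

View pics/w1.png

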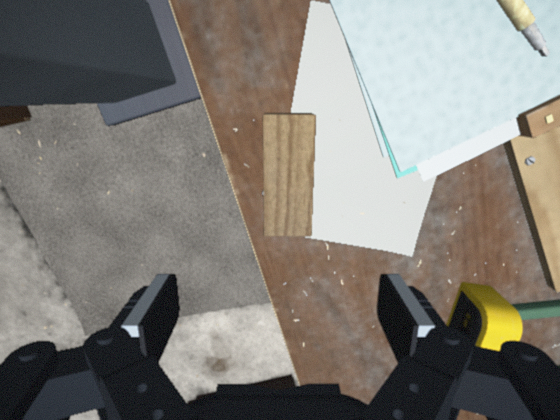

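```bash
python3 - <<'E'
from h import *;import pickle
np.set_printoptions(precision=1,suppress=True)
p=pickle.load(open('w1.pkl','rb'))
im=cv2.imread('pics/w1.png');h=cv2.cvtColor(im,cv2.COLOR_BGR2HSV)
print(h[180,288],h[180,255],h[200,340],h[90,280])
W=np.array([plane(p,b,32) for b in[(263,115),(315,116),(312,236),(265,236)]]);print(W,W.mean(0),np.linalg.norm(np.diff(W,axis=0),axis=1))
r=(W[2]+W[3])/2;f=(W[0]+W[1])/2;print(r,f,np.degrees(np.arctan2(*(f-r)[1::-1])))
t=ctrl.camera_params('top');print('tri',tri([(t,(320+214.2/5,205+139.5/5)),(p,(289,175))]))
print([proj(t,x) for x in W], proj(p,[385.6,-326.9,32]))
E
```

```text
[ 17  92 144] [ 14  98 133] [ 68   4 229] [ 11  88 128]
[[ 390.  -260.2   32. ]
 [ 431.5 -273.    32. ]
 [ 402.3 -377.2   32. ]
 [ 360.2 -365.1   32. ]] [ 396.  -318.9   32. ] [ 43.5 108.2  43.8]
[ 381.2 -371.1   32. ] [ 410.7 -266.6   32. ] 74.2338985635346
tri [ 396.6 -322.    11.4]
[array([346.8, 234.5]), array([349.7, 223.2]), array([378.3, 230.5]), array([375.7, 242. ])] [279.9 190.6]
```

>>> apply_moves([
  {"grip": 0, "translation": [0.003, -0.017, -0.04], "yaw": 0},
  {"grip": 0, "translation": [0.003, -0.017, -0.08], "yaw": 0},
  {"grip": 0, "translation": [0.003, -0.017, -0.1], "yaw": 0},
  {"grip": 0, "translation": [0.003, -0.017, -0.1], "yaw": 0},
  {"grip": 0, "translation": [0.003, -0.017, -0.1], "yaw": 0},
])

```text
clock: 1.65
tcp_pos: [388.4, -344.2, 102.3]
tcp_rot: [0.799, 0.601, -0.001, -0.003]
wrist_force: [-0.2, -0.2, -0.4]
gripper_width: 85.2
```

```bash
python3 - <<'E'
from h import *
import pickle
p=ctrl.camera_params('wrist');snap('wrist','w2.png');pickle.dump(p,open('w2.pkl','wb'))
q=pickle.load(open('w1.pkl','rb'))
print(ctrl.get_state()['tcp_pos'],[proj(p,x) for x in [[390,-260.2,32],[431.5,-273,32],[402.3,-377.2,32],[360.2,-365.1,32]]])
E
```

```text
[ 389.08856565 -344.85246549  103.5033786 ] [array([240.5944506 ,  93.86560713]), array([319.93913418,  95.33087737]), array([315.02604496, 272.3315264 ]), array([247.01436863, 272.25232936])]
```

View pics/w2.png

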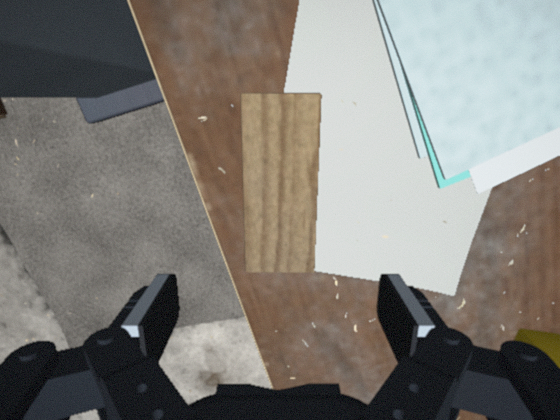

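Block corners at (241,94),(321,94),(315,272),(247,272), matching the predicted ones for z=32: height and position confirmed. Descending.

>>> apply_moves([
  {"grip": 0, "translation": [0, 0, -0.03], "yaw": 0},
  {"grip": 0, "translation": [0, 0, -0.06], "yaw": 0},
  {"grip": 0, "translation": [0, 0, -0.073], "yaw": 0},
  {"grip": 0, "translation": [0, 0, -0.073], "yaw": 0},
  {"grip": 0, "translation": [0, 0, -0.073], "yaw": 0},
])

```text
clock: 2.2
tcp_pos: [389.9, -345.7, 32.2]
tcp_rot: [0.799, 0.601, -0.001, -0.0]
wrist_force: [0.5, -0.4, -0.3]
gripper_width: 85.4
```

>>> apply_moves([
  {"grip": 255, "translation": [0, 0, 0], "yaw": 0},
  {"grip": 255, "translation": [0, 0, 0], "yaw": 0},
  {"grip": 255, "translation": [0, 0, 0], "yaw": 0},
  {"grip": 255, "translation": [0, 0, 0], "yaw": 0},
  {"grip": 255, "translation": [0, 0, 0], "yaw": 0},
], grip_force=60)

```text
clock: 2.7
tcp_pos: [390.9, -346.9, 33.9]
tcp_rot: [0.799, 0.601, -0.001, 0.001]
wrist_force: [0.1, 0.3, 5.8]
gripper_width: 43.0
```

>>> apply_moves([
  {"grip": 255, "translation": [0, 0, 0], "yaw": 0},
  {"grip": 255, "translation": [0, 0, 0], "yaw": 0},
  {"grip": 255, "translation": [0, 0, 0], "yaw": 0},
  {"grip": 255, "translation": [0, 0, 0.01], "yaw": 0},
  {"grip": 255, "translation": [0, 0, 0.02], "yaw": 0},
])

```text
clock: 3.2
tcp_pos: [390.2, -346.1, 53.6]
tcp_rot: [0.799, 0.601, -0.001, 0.0]
wrist_force: [-0.2, -0.8, -0.4]
gripper_width: 43.5
```

```bash
python3 - <<'E'
from h import *
s=ctrl.get_state();print(s,ctrl.tip_extent)
E
```

```text
{'clock': 3.2, 'joint_positions': array([-0.85330139,  0.08609985, -0.24476284,  1.23981237, -0.0016202 ,
        0.9990822 ]), 'qvel': array([-2.26235407e-03, -8.51269497e-02,  1.43443727e-01,  2.03080913e-01,
       -1.70711674e-04, -2.71170459e-04]), 'tau': array([ 1.03877878e-02, -3.40060294e+01,  3.06389129e+01, -1.64620215e-01,
        1.25999108e-02, -1.96053165e-04]), 'tcp_pos': array([ 390.19768932, -346.13669803,   53.63977152]), 'tcp_rot': array([ 7.99337225e-01,  6.00882136e-01, -8.03533939e-04,  1.19466393e-04]), 'wrist_force': array([-0.20489765, -0.77883247, -0.43116903]), 'torque': array([-0.03240116, -0.03548844,  0.00832421]), 'gripper_width': 43.546334604819556} 14.0
```

>>> apply_moves([
  {"grip": 255, "translation": [0, 0, 0.03], "yaw": 0},
  {"grip": 255, "translation": [0, 0, 0.07], "yaw": 0},
  {"grip": 255, "translation": [0, 0.02, 0.11], "yaw": 0},
  {"grip": 255, "translation": [0, 0.05, 0.14], "yaw": 0},
  {"grip": 255, "translation": [0, 0.09, 0.15], "yaw": 0},
])

```text
clock: 3.7
tcp_pos: [391.7, -257.6, 208.9]
tcp_rot: [0.8, 0.6, 0.0, 0.004]
wrist_force: [1.0, -0.4, -0.4]
gripper_width: 43.2
```

>>> apply_moves([
  {"grip": 255, "translation": [0.005, 0.045, 0], "yaw": -3},
  {"grip": 255, "translation": [0.01, 0.09, 0], "yaw": -6},
  {"grip": 255, "translation": [0.015, 0.135, 0], "yaw": -9},
  {"grip": 255, "translation": [0.02, 0.18, 0], "yaw": -12},
  {"grip": 255, "translation": [0.025, 0.225, 0], "yaw": -15},
])

```text
clock: 4.2
tcp_pos: [416.6, -30.9, 209.9]
tcp_rot: [0.872, 0.489, 0.0, 0.005]
wrist_force: [0.3, 0.2, -0.9]
gripper_width: 43.5
```

>>> apply_moves([
  {"grip": 255, "translation": [0.005, 0.045, 0], "yaw": -4},
  {"grip": 255, "translation": [0.01, 0.09, 0], "yaw": -8},
  {"grip": 255, "translation": [0.015, 0.135, 0], "yaw": -12},
  {"grip": 255, "translation": [0.02, 0.18, 0], "yaw": -16},
  {"grip": 255, "translation": [0.02, 0.22, 0], "yaw": -17},
])

```text
clock: 4.7
tcp_pos: [436.6, 191.4, 210.6]
tcp_rot: [0.935, 0.355, 0.0, 0.005]
wrist_force: [1.1, 0.1, 0.6]
gripper_width: 43.2
```

>>> apply_moves([
  {"grip": 255, "translation": [0, 0, 0], "yaw": 0},
  {"grip": 255, "translation": [0, 0, 0], "yaw": 0},
  {"grip": 255, "translation": [0, 0, 0], "yaw": 0},
  {"grip": 255, "translation": [0, 0, 0], "yaw": 0},
  {"grip": 255, "translation": [0, 0, 0], "yaw": 0},
])

```text
clock: 5.2
tcp_pos: [436.8, 190.2, 210.8]
tcp_rot: [0.935, 0.354, 0.0, 0.005]
wrist_force: [-0.3, -0.6, -1.5]
gripper_width: 43.5
```

```bash
python3 - <<'E'
from h import *
import pickle
p=ctrl.camera_params('wrist');snap('wrist','w3.png');pickle.dump(p,open('w3.pkl','wb'))
s=ctrl.get_state();print(s['tcp_pos'],s['tcp_rot'],s['joint_positions'],s['wrist_force'])
E
```

```text
[436.81075599 190.34646502 210.73305835] [9.35344564e-01 3.53704201e-01 5.22837367e-05 4.88690514e-03] [ 0.27629425 -0.0835722  -0.09929695  1.55413526 -0.00972946  2.69481661] [-0.49614363 -0.62194992 -1.26371022]
```

View pics/w3.png

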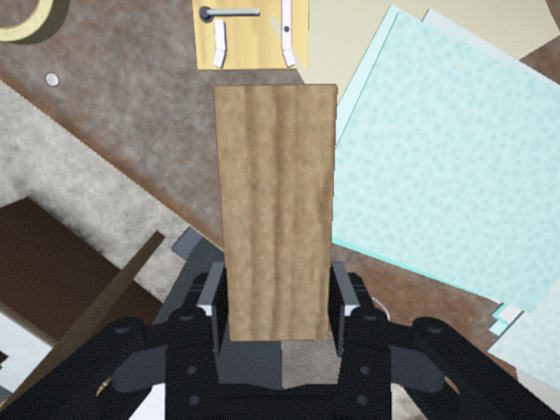

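Entry edge of the base at row 69 (cols 198–300), hinge (207,14), gate to (258,12); block held straight. Backing up for the whole channel.

>>> apply_moves([
  {"grip": 255, "translation": [-0.02, -0.015, 0.03], "yaw": 0},
  {"grip": 255, "translation": [-0.04, -0.03, 0.06], "yaw": 0},
  {"grip": 255, "translation": [-0.06, -0.04, 0.1], "yaw": 0},
  {"grip": 255, "translation": [-0.06, -0.04, 0.11], "yaw": 0},
  {"grip": 255, "translation": [-0.06, -0.04, 0.11], "yaw": 0},
])

```text
clock: 5.75
tcp_pos: [378.0, 150.1, 323.4]
tcp_rot: [0.936, 0.353, 0.003, 0.005]
wrist_force: [0.7, -0.0, -1.0]
gripper_width: 43.3
```

```bash
python3 - <<'E'
from h import *
import pickle
p=ctrl.camera_params('wrist');im=snap('wrist','w4.png');pickle.dump(p,open('w4.pkl','wb'))
s=ctrl.get_state();print(s['tcp_pos'],s['tcp_rot'])
b=cv2.cvtColor(im,cv2.COLOR_RGB2BGR)
cv2.imwrite('pics/w4z.png',cv2.resize(b[0:200,120:387],(800,600),interpolation=cv2.INTER_CUBIC))
E
```

```text
[377.63247018 150.17028863 321.23470878] [0.93551747 0.35324224 0.00129557 0.00503131]
```

View pics/w4z.png

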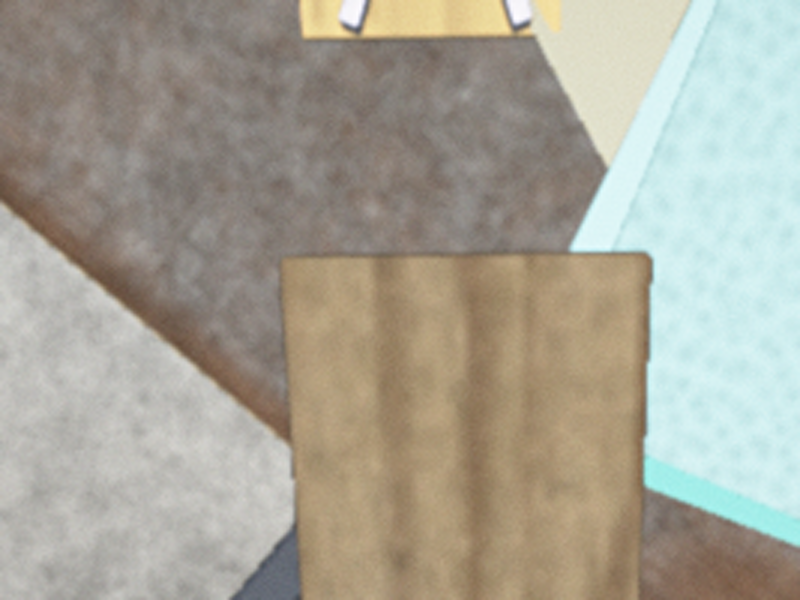

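>>> apply_moves([
  {"grip": 255, "translation": [0.02, 0.02, 0], "yaw": 0},
  {"grip": 255, "translation": [0.045, 0.04, 0], "yaw": 0},
  {"grip": 255, "translation": [0.067, 0.06, 0], "yaw": 0},
  {"grip": 255, "translation": [0.067, 0.06, 0], "yaw": 0},
  {"grip": 255, "translation": [0.067, 0.06, 0], "yaw": 0},
])

```text
clock: 6.3
tcp_pos: [444.3, 210.2, 318.0]
tcp_rot: [0.935, 0.354, -0.002, 0.005]
wrist_force: [-0.7, 0.2, -0.5]
gripper_width: 43.2
```

```bash
python3 - <<'E'
from h import *
import pickle
p=ctrl.camera_params('wrist');im=snap('wrist','w5.png');pickle.dump(p,open('w5.pkl','wb'))
s=ctrl.get_state();print(s['tcp_pos'],s['tcp_rot'])
b=cv2.cvtColor(im,cv2.COLOR_RGB2BGR)
cv2.imwrite('pics/w5z.png',cv2.resize(b[0:120,150:310],(800,600),interpolation=cv2.INTER_CUBIC))
E
```

```text
[444.05516482 209.92641195 318.99338708] [ 0.93547938  0.35334421 -0.00104011  0.00501102]
```

View pics/w5z.png

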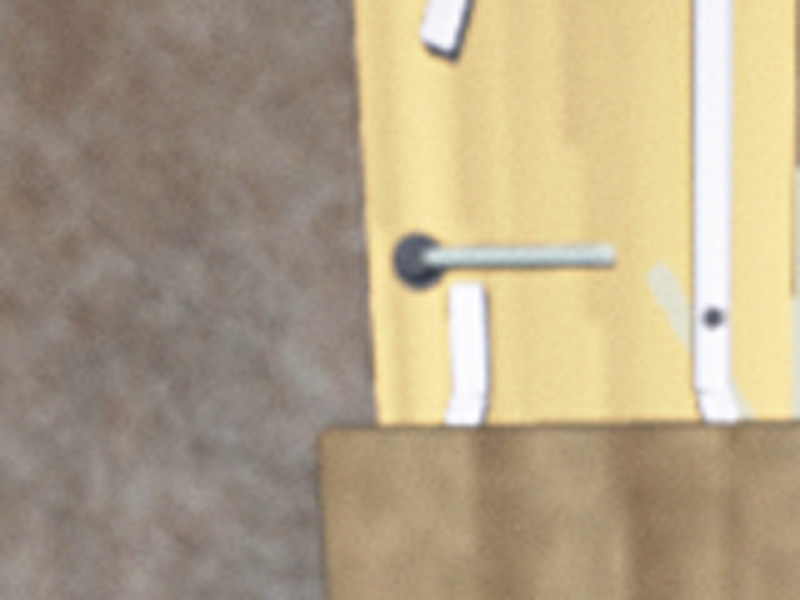

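```bash
python3 - <<'E'
from h import *
import pickle
np.set_printoptions(precision=1,suppress=True)
p=pickle.load(open('w5.pkl','rb'));Q=lambda x,y,z:plane(p,(150+x/5,y/5),z)
L={'rg0':(694,380,17),'rg1':(693,5,17),'lg0':(488,385,17),'lg1':(486,290,17),'lb0':(379,420,4),'lb1':(357,2,4),'hinge':(418,260,17),'tip':(613,256,16),'rb0':(797,400,4),'rb1':(795,10,4)}
W={k:Q(*v) for k,v in L.items()}
for k in W:print(k,W[k])
a=lambda i,j:np.degrees(np.arctan2(*(W[j]-W[i])[1::-1]))
print(a('rg0','rg1'),a('lb0','lb1'),a('rb0','rb1'),a('tip','hinge')-90)
t=ctrl.camera_params('top');bush=plane(t,(140+113/4,142+115/4),56)
th=np.radians(np.mean([a('rg0','rg1'),a('lb0','lb1'),a('rb0','rb1')]));
for th in(th,np.radians(42)):
  x=np.array([np.cos(th),np.sin(th)]);y=np.array([-x[1],x[0]])
  print(np.degrees(th),'channel y offs',{k:float(round(W[k][:2]@y,1)) for k in W},'x',{k:float(round(W[k][:2]@x,1)) for k in('hinge','tip')},bush[:2]@x,bush[:2]@y)
w3=pickle.load(open('w3.pkl','rb'));print('hinge 2 view',tri([(w3,(207,14)),(p,(150+418/5,52))]))
s=ctrl.get_state();x0=s['tcp_pos'];q=s['tcp_rot'];ty=2*np.arctan2(q[1],q[0]);print('tool yaw',np.degrees(ty))
# held block corner, front edge in w5: left (322,430) right? full image
E
python3 - <<'E'
import sys;sys.path.insert(0,'.')
import os;os.chdir('.')
from h import *;import pickle
im=cv2.imread('pics/w5.png');p=pickle.load(open('w5.pkl','rb'))
for r in(90,150,200):
  g=im[r].astype(int);d=np.abs(np.diff(cv2.GaussianBlur(im[r:r+1].astype(np.float32),(5,1),0)[0],axis=0)).sum(1);ix=np.argsort(-d[180:400])[:6]+180;print(r,sorted(ix))
x0=np.array([444.05,209.93]);ty=np.radians(41.38);u=np.array([np.cos(ty),np.sin(ty)]);v=np.array([-u[1],u[0]])
for zt in(316.5,318,320):
  print(zt,[proj(p,[*(x0+a*u+b*v),zt]).round(1) for a,b in((83.5,22.5),(83.5,-22.5),(-26.5,-22.5),(-26.5,22.5))])
E
```

```text
rg0 [528.7 265.5  17. ]
rg1 [585.3 316.8  17. ]
lg0 [496.2 300.6  17. ]
lg1 [511.5 314.   17. ]
lb0 [472.6 316.3   4. ]
lb1 [538.3 375.2   4. ]
hinge [506.1 329.6  17. ]
tip [536.1 297.   16. ]
rb0 [542.5 243.9   4. ]
rb1 [602.3 300.5   4. ]
42.16636786075524 41.903847864070336 43.39741472871873 42.687821193501975
42.48921015118143 channel y offs {'rg0': -161.3, 'rg1': -161.8, 'lg0': -113.5, 'lg1': -114.0, 'lb0': -86.0, 'lb1': -86.9, 'hinge': -98.8, 'tip': -143.1, 'rb0': -186.6, 'rb1': -185.3} x {'hinge': 595.8, 'tip': 595.9} 741.5215776382712 -137.78762853609248
42.0 channel y offs {'rg0': -156.5, 'rg1': -156.3, 'lg0': -108.6, 'lg1': -108.9, 'lb0': -81.2, 'lb1': -81.3, 'hinge': -93.7, 'tip': -138.1, 'rb0': -181.7, 'rb1': -179.7} x {'hinge': 596.6, 'tip': 597.1} 742.6710098672661 -131.45132857254052
hinge 2 view [506.3 331.2   6. ]
tool yaw 41.38456512955058
90 [np.int64(336), np.int64(337), np.int64(338), np.int64(339), np.int64(344), np.int64(345)]
150 [np.int64(217), np.int64(330), np.int64(333), np.int64(334), np.int64(335), np.int64(336)]
200 [np.int64(205), np.int64(206), np.int64(207), np.int64(331), np.int64(332), np.int64(333)]
316.5 [array([216.8,  84.1]), array([344.2,  84.3]), array([329.3, 341.6]), array([230.1, 342.1])]
318 [array([216.1,  84. ]), array([345. ,  84.1]), array([329.8, 343.9]), array([229.7, 344.4])]
320 [array([215.1,  83.9]), array([346.1,  84. ]), array([330.4, 346.9]), array([229.2, 347.5])]
```

The gate, hinge and guides give the jig: direction about 42.2°, origin about (616.5, 377). The held block's front appears about 5 mm low (tilted in the grip), so I'll level it by pressing it down on the clear worktop before the jig.

>>> apply_moves([
  {"grip": 255, "translation": [-0.01, -0.006, -0.045], "yaw": 0},
  {"grip": 255, "translation": [-0.02, -0.012, -0.09], "yaw": 0},
  {"grip": 255, "translation": [-0.031, -0.018, -0.135], "yaw": 0},
  {"grip": 255, "translation": [-0.031, -0.018, -0.18], "yaw": 0},
  {"grip": 255, "translation": [-0.031, -0.018, -0.22], "yaw": 0},
])

```text
clock: 6.85
tcp_pos: [411.3, 190.9, 96.6]
tcp_rot: [0.936, 0.353, -0.001, 0.005]
wrist_force: [0.8, -0.1, -1.0]
gripper_width: 43.4
```

>>> apply_moves([
  {"grip": 255, "translation": [0, 0, -0.02], "yaw": 0},
  {"grip": 255, "translation": [0, 0, -0.04], "yaw": 0},
  {"grip": 255, "translation": [0, 0, -0.05], "yaw": 0},
  {"grip": 255, "translation": [0, 0, -0.055], "yaw": 0},
  {"grip": 255, "translation": [0, 0, -0.055], "yaw": 0},
])

```text
clock: 7.35
tcp_pos: [411.0, 190.7, 41.7]
tcp_rot: [0.936, 0.353, -0.002, 0.005]
wrist_force: [0.3, 0.2, -1.2]
gripper_width: 43.4
```

>>> apply_moves([
  {"grip": 255, "translation": [0, 0, -0.001], "yaw": 0},
  {"grip": 255, "translation": [0, 0, -0.002], "yaw": 0},
  {"grip": 255, "translation": [0, 0, -0.003], "yaw": 0},
  {"grip": 255, "translation": [0, 0, -0.004], "yaw": 0},
  {"grip": 255, "translation": [0, 0, -0.004], "yaw": 0},
])

```text
clock: 7.85
tcp_pos: [411.1, 190.7, 37.7]
tcp_rot: [0.936, 0.353, -0.002, 0.005]
wrist_force: [-0.4, -0.3, -2.1]
gripper_width: 43.0
```

>>> apply_moves([
  {"grip": 255, "translation": [0, 0, -0.001], "yaw": 0},
  {"grip": 255, "translation": [0, 0, -0.002], "yaw": 0},
  {"grip": 255, "translation": [0, 0, -0.003], "yaw": 0},
  {"grip": 255, "translation": [0, 0, -0.003], "yaw": 0},
  {"grip": 255, "translation": [0, 0, -0.003], "yaw": 0},
])

```text
clock: 8.35
tcp_pos: [411.1, 190.7, 34.7]
tcp_rot: [0.936, 0.353, -0.002, 0.005]
wrist_force: [0.4, -0.1, -0.9]
gripper_width: 43.5
```

>>> apply_moves([
  {"grip": 255, "translation": [0, 0, -0.001], "yaw": 0},
  {"grip": 255, "translation": [0, 0, -0.002], "yaw": 0},
  {"grip": 255, "translation": [0, 0, -0.002], "yaw": 0},
  {"grip": 255, "translation": [0, 0, -0.002], "yaw": 0},
  {"grip": 255, "translation": [0, 0, -0.002], "yaw": 0},
])

```text
clock: 8.85
tcp_pos: [411.2, 190.7, 34.0]
tcp_rot: [0.936, 0.353, -0.001, 0.005]
wrist_force: [-3.1, -1.0, 5.8]
gripper_width: 43.3
```

>>> apply_moves([
  {"grip": 255, "translation": [0, 0, -0.001], "yaw": 0},
  {"grip": 255, "translation": [0, 0, -0.002], "yaw": 0},
  {"grip": 255, "translation": [0, 0, -0.002], "yaw": 0},
  {"grip": 255, "translation": [0, 0, -0.002], "yaw": 0},
  {"grip": 255, "translation": [0, 0, -0.002], "yaw": 0},
])

```text
clock: 9.35
tcp_pos: [411.4, 190.8, 34.0]
tcp_rot: [0.936, 0.353, -0.001, 0.005]
wrist_force: [-4.9, -1.3, 11.9]
gripper_width: 43.1
```

```bash
python3 - <<'E'
from h import *
import pickle
p=ctrl.camera_params('wrist');im=snap('wrist','w6.png');pickle.dump(p,open('w6.pkl','wb'))
s=ctrl.get_state();print(s['tcp_pos'],s['tcp_rot'],s['wrist_force'],s['torque'])
E
```

```text
[411.3496842  190.75201819  34.01469075] [ 0.93560835  0.35300058 -0.00116565  0.00512409] [-4.61163739 -2.07363097 11.10616275] [-0.26245593  1.14693141  0.01939811]
```

View pics/w6.png

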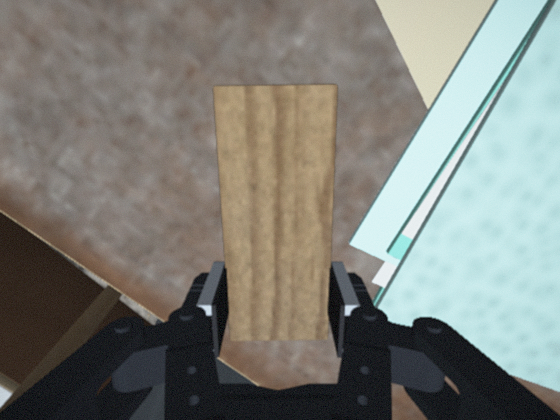

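```bash
python3 - <<'E'
from h import *
import pickle
np.set_printoptions(precision=1,suppress=True)
p=pickle.load(open('w6.pkl','rb'))
W=np.array([plane(p,b,32) for b in[(214.5,86),(337,85),(329,341),(229.5,341)]]);print(W,W.mean(0),np.linalg.norm(np.diff(W,axis=0),axis=1))
f=W[:2].mean(0);r=W[2:].mean(0);print(np.degrees(np.arctan2(*(f-r)[1::-1])))
th=np.radians(42.2);u=np.array([np.cos(th),np.sin(th)]);v=np.array([-u[1],u[0]])
for n,q in(('f',f),('r',r),('tcp',np.array([411.3,190.7]))):print(n,q[:2]@u-710,q[:2]@v+134.8)
E
```

```text
[[457.9 262.8  32. ]
 [486.9 230.4  32. ]
 [406.  156.1  32. ]
 [376.3 190.3  32. ]] [431.8 209.9  32. ] [ 43.5 109.8  45.3]
42.092822077698656
f -194.4119963007738 0.17310382015315895
r -303.9038876050567 0.3779204263031488
tcp -277.2099531633655 -0.2072418766626356
```

Block now measured flat at 42.1°, 0.2 mm off the channel line, front at jig x≈−194. Lift 6.5 mm and advance to just before the gate.

>>> apply_moves([
  {"grip": 255, "translation": [0, 0, 0.004], "yaw": 0},
  {"grip": 255, "translation": [0, 0, 0.0065], "yaw": 0},
  {"grip": 255, "translation": [0, 0, 0.0065], "yaw": 0},
  {"grip": 255, "translation": [0.006, 0.0055, 0.0065], "yaw": 0},
  {"grip": 255, "translation": [0.015, 0.0135, 0.0065], "yaw": 0},
])

```text
clock: 9.9
tcp_pos: [426.2, 204.4, 39.9]
tcp_rot: [0.936, 0.353, -0.002, 0.005]
wrist_force: [0.6, -1.4, -0.6]
gripper_width: 43.2
```

>>> apply_moves([
  {"grip": 255, "translation": [0.007, 0.0065, 0], "yaw": 0},
  {"grip": 255, "translation": [0.015, 0.0135, 0], "yaw": 0},
  {"grip": 255, "translation": [0.0225, 0.0205, 0], "yaw": 0},
  {"grip": 255, "translation": [0.03, 0.027, 0], "yaw": 0},
  {"grip": 255, "translation": [0.036, 0.0325, 0], "yaw": 0},
])

```text
clock: 10.4
tcp_pos: [463.0, 237.5, 39.8]
tcp_rot: [0.936, 0.353, -0.002, 0.005]
wrist_force: [0.1, 0.3, -0.6]
gripper_width: 43.4
```

```bash
cat > st.py <<'E'
from h import *
np.set_printoptions(precision=1,suppress=True)
th=np.radians(42.2);u=np.array([np.cos(th),np.sin(th)]);v=np.array([-u[1],u[0]])
s=ctrl.get_state();q=s['tcp_pos'];f=s['wrist_force'];X=q[:2]@u-710
print('TCP X',X,'Y',q[:2]@v+134.8,'z',q[2],'front',X+82.8,'F along',f[:2]@u,'lat',f[:2]@v,'z',f[2],'tq',s['torque'].round(2),'q6',s['joint_positions'][5].round(2),'t',s['clock'])
E
python3 st.py
```

```text
TCP X -207.4926534037574 Y -0.21220650130831586 z 39.81500888905549 front -124.6926534037574 F along 0.25550773678547245 lat 0.13011317777309137 z -0.6338802380166967 tq [ 0.  0. -0.] q6 2.77 t 10.4
```

>>> apply_moves([
  {"grip": 255, "translation": [0.003, 0.0027, 0], "yaw": 0},
  {"grip": 255, "translation": [0.006, 0.0054, 0], "yaw": 0},
  {"grip": 255, "translation": [0.009, 0.0081, 0], "yaw": 0},
  {"grip": 255, "translation": [0.012, 0.0109, 0], "yaw": 0},
  {"grip": 255, "translation": [0.015, 0.0136, 0], "yaw": 0},
])

```text
clock: 10.9
tcp_pos: [476.7, 250.3, 39.3]
tcp_rot: [0.936, 0.353, -0.003, 0.005]
wrist_force: [-3.8, -3.0, 0.4]
gripper_width: 43.2
```

>>> apply_moves([
  {"grip": 255, "translation": [0.0037, 0.0034, 0], "yaw": 0},
  {"grip": 255, "translation": [0.0074, 0.0067, 0], "yaw": 0},
  {"grip": 255, "translation": [0.0111, 0.0101, 0], "yaw": 0},
  {"grip": 255, "translation": [0.0148, 0.0134, 0], "yaw": 0},
  {"grip": 255, "translation": [0.0185, 0.0168, 0], "yaw": 0},
])

```text
clock: 11.4
tcp_pos: [495.7, 266.7, 39.2]
tcp_rot: [0.936, 0.352, -0.003, 0.006]
wrist_force: [-0.9, -3.3, -0.4]
gripper_width: 43.1
```

```bash
python3 st.py
```

```text
TCP X -163.64945278580785 Y -0.5755842926984087 z 39.15716760353195 front -80.84945278580786 F along -2.902099894215545 lat -1.868074456658623 z -0.43793427498906806 tq [-0.8  0.2 -0.1] q6 2.8 t 11.4
```

>>> apply_moves([
  {"grip": 255, "translation": [0.0037, 0.0034, 0], "yaw": 0},
  {"grip": 255, "translation": [0.0074, 0.0067, 0], "yaw": 0},
  {"grip": 255, "translation": [0.0111, 0.0101, 0], "yaw": 0},
  {"grip": 255, "translation": [0.0148, 0.0134, 0], "yaw": 0},
  {"grip": 255, "translation": [0.0185, 0.0168, 0], "yaw": 0},
])

```text
clock: 11.9
tcp_pos: [514.9, 284.0, 39.3]
tcp_rot: [0.936, 0.352, -0.003, 0.006]
wrist_force: [0.1, -2.0, -1.0]
gripper_width: 43.1
```

>>> apply_moves([
  {"grip": 255, "translation": [0.0037, 0.0034, 0], "yaw": 0},
  {"grip": 255, "translation": [0.0074, 0.0067, 0], "yaw": 0},
  {"grip": 255, "translation": [0.0111, 0.0101, 0], "yaw": 0},
  {"grip": 255, "translation": [0.0148, 0.0134, 0], "yaw": 0},
  {"grip": 255, "translation": [0.0185, 0.0168, 0], "yaw": 0},
])

```text
clock: 12.4
tcp_pos: [533.7, 301.0, 39.3]
tcp_rot: [0.936, 0.352, -0.003, 0.006]
wrist_force: [0.7, -2.9, -0.7]
gripper_width: 43.0
```

```bash
python3 st.py
```

```text
TCP X -112.46305102065753 Y -0.6915894464414123 z 39.293903680795744 front -29.663051020657534 F along -1.4188972351496074 lat -2.6110531324655133 z -0.6570814507957224 tq [-0.6 -0.2 -0.1] q6 2.83 t 12.4
```

>>> apply_moves([
  {"grip": 255, "translation": [0.0035, 0.0036, -0.0003], "yaw": 0},
  {"grip": 255, "translation": [0.0072, 0.0069, -0.0005], "yaw": 0},
  {"grip": 255, "translation": [0.0109, 0.0103, -0.0005], "yaw": 0},
  {"grip": 255, "translation": [0.0146, 0.0136, -0.0005], "yaw": 0},
  {"grip": 255, "translation": [0.0183, 0.017, -0.0005], "yaw": 0},
])

```text
clock: 12.9
tcp_pos: [552.3, 318.3, 38.9]
tcp_rot: [0.936, 0.352, -0.003, 0.006]
wrist_force: [-0.3, -2.5, -0.0]
gripper_width: 43.3
```

>>> apply_moves([
  {"grip": 255, "translation": [0.0037, 0.0034, 0], "yaw": 0},
  {"grip": 255, "translation": [0.0074, 0.0067, 0], "yaw": 0},
  {"grip": 255, "translation": [0.0111, 0.0101, 0], "yaw": 0},
  {"grip": 255, "translation": [0.0148, 0.0134, 0], "yaw": 0},
  {"grip": 255, "translation": [0.0185, 0.0168, 0], "yaw": 0},
])

```text
clock: 13.4
tcp_pos: [571.1, 335.3, 38.9]
tcp_rot: [0.936, 0.353, -0.003, 0.006]
wrist_force: [-0.3, -3.0, -0.1]
gripper_width: 43.2
```

```bash
python3 st.py
```

```text
TCP X -61.676569512091305 Y -0.40955371541667773 z 38.868100301778945 front 21.123430487908692 F along -2.2226812184734395 lat -1.985318239512298 z -0.12612742369926078 tq [-0.6 -0.1  0.1] q6 2.86 t 13.4
```

>>> apply_moves([
  {"grip": 255, "translation": [0.0025, 0.0023, 0], "yaw": 0},
  {"grip": 255, "translation": [0.005, 0.0045, 0], "yaw": 0},
  {"grip": 255, "translation": [0.0075, 0.0068, 0], "yaw": 0},
  {"grip": 255, "translation": [0.0105, 0.0095, 0], "yaw": 0},
  {"grip": 255, "translation": [0.0105, 0.0095, 0], "yaw": 0},
])

```text
clock: 13.9
tcp_pos: [582.5, 345.4, 38.9]
tcp_rot: [0.936, 0.353, -0.002, 0.006]
wrist_force: [1.4, -1.9, -1.4]
gripper_width: 43.3
```

>>> apply_moves([
  {"grip": 255, "translation": [0.0003, 0.0003, 0], "yaw": 0},
  {"grip": 255, "translation": [0.0006, 0.0005, 0], "yaw": 0},
  {"grip": 255, "translation": [0.0009, 0.0008, 0], "yaw": 0},
  {"grip": 255, "translation": [0.0012, 0.0011, 0], "yaw": 0},
  {"grip": 255, "translation": [0.0015, 0.0014, 0], "yaw": 0},
])

```text
clock: 14.4
tcp_pos: [584.0, 346.8, 38.9]
tcp_rot: [0.936, 0.353, -0.002, 0.006]
wrist_force: [1.3, -2.8, -0.9]
gripper_width: 43.5
```

```bash
python3 st.py
```

```text
TCP X -44.379604446275835 Y -0.6010806796552401 z 38.88908036766617 front 38.42039555372416 F along -0.9058979903368791 lat -2.967619003435081 z -0.8704686471764367 tq [-0.6 -0.2  0.1] q6 2.86 t 14.4
```

>>> apply_moves([
  {"grip": 255, "translation": [0.0003, 0.0003, 0], "yaw": 0},
  {"grip": 255, "translation": [0.0006, 0.0005, 0], "yaw": 0},
  {"grip": 255, "translation": [0.0009, 0.0008, 0], "yaw": 0},
  {"grip": 255, "translation": [0.0012, 0.0011, 0], "yaw": 0},
  {"grip": 255, "translation": [0.0015, 0.0014, 0], "yaw": 0},
])

```text
clock: 14.9
tcp_pos: [585.3, 348.6, 38.8]
tcp_rot: [0.936, 0.353, -0.002, 0.006]
wrist_force: [0.0, 0.3, -0.5]
gripper_width: 43.3
```

```bash
python3 st.py
```

```text
TCP X -42.251436851880044 Y -0.14333135291408894 z 38.8365902486484 front 40.54856314811995 F along 0.22547125064482967 lat 0.19951887944605512 z -0.5414982375091926 tq [-0.  0.  0.] q6 2.86 t 14.9
```

The gate's side load vanished with the rear at about −69.5: gate has sprung shut. Feeling for the stop now.

>>> apply_moves([
  {"grip": 255, "translation": [0.0003, 0.0003, 0], "yaw": 0},
  {"grip": 255, "translation": [0.0006, 0.0005, 0], "yaw": 0},
  {"grip": 255, "translation": [0.0009, 0.0008, 0], "yaw": 0},
  {"grip": 255, "translation": [0.0012, 0.0011, 0], "yaw": 0},
  {"grip": 255, "translation": [0.0015, 0.0014, 0], "yaw": 0},
])

```text
clock: 15.4
tcp_pos: [586.9, 350.0, 38.8]
tcp_rot: [0.936, 0.353, -0.002, 0.006]
wrist_force: [0.0, -0.6, -0.3]
gripper_width: 43.4
```

```bash
python3 st.py
```

```text
TCP X -40.15191108451097 Y -0.13884817712985864 z 38.83868637273451 front 42.648088915489026 F along -0.3639514955236874 lat -0.4563121179351792 z -0.330330461695886 tq [ 0.  0. -0.] q6 2.87 t 15.4
```

>>> apply_moves([
  {"grip": 255, "translation": [0.0003, 0.0003, 0], "yaw": 0},
  {"grip": 255, "translation": [0.0006, 0.0005, 0], "yaw": 0},
  {"grip": 255, "translation": [0.0009, 0.0008, 0], "yaw": 0},
  {"grip": 255, "translation": [0.0012, 0.0011, 0], "yaw": 0},
  {"grip": 255, "translation": [0.0012, 0.0011, 0], "yaw": 0},
])

```text
clock: 15.9
tcp_pos: [588.1, 351.2, 38.9]
tcp_rot: [0.936, 0.353, -0.002, 0.006]
wrist_force: [0.3, 0.1, -0.7]
gripper_width: 43.0
```

>>> apply_moves([
  {"grip": 255, "translation": [0.0003, 0.0003, 0], "yaw": 0},
  {"grip": 255, "translation": [0.0006, 0.0005, 0], "yaw": 0},
  {"grip": 255, "translation": [0.0009, 0.0008, 0], "yaw": 0},
  {"grip": 255, "translation": [0.0012, 0.0011, 0], "yaw": 0},
  {"grip": 255, "translation": [0.0012, 0.0011, 0], "yaw": 0},
])

```text
clock: 16.4
tcp_pos: [589.4, 352.3, 38.9]
tcp_rot: [0.936, 0.353, -0.002, 0.006]
wrist_force: [0.5, 0.4, -0.7]
gripper_width: 43.4
```

>>> apply_moves([
  {"grip": 255, "translation": [0.0003, 0.0003, 0], "yaw": 0},
  {"grip": 255, "translation": [0.0006, 0.0005, 0], "yaw": 0},
  {"grip": 255, "translation": [0.0009, 0.0008, 0], "yaw": 0},
  {"grip": 255, "translation": [0.0012, 0.0011, 0], "yaw": 0},
  {"grip": 255, "translation": [0.0012, 0.0011, 0], "yaw": 0},
])

```text
clock: 16.9
tcp_pos: [590.6, 353.4, 38.8]
tcp_rot: [0.936, 0.353, -0.002, 0.006]
wrist_force: [-0.9, -0.8, -0.7]
gripper_width: 43.4
```

>>> apply_moves([
  {"grip": 255, "translation": [0.0003, 0.0003, 0], "yaw": 0},
  {"grip": 255, "translation": [0.0006, 0.0005, 0], "yaw": 0},
  {"grip": 255, "translation": [0.0009, 0.0008, 0], "yaw": 0},
  {"grip": 255, "translation": [0.0012, 0.0011, 0], "yaw": 0},
  {"grip": 255, "translation": [0.0012, 0.0011, 0], "yaw": 0},
])

```text
clock: 17.4
tcp_pos: [591.9, 354.6, 38.9]
tcp_rot: [0.936, 0.353, -0.002, 0.006]
wrist_force: [0.6, 0.0, -1.2]
gripper_width: 43.2
```

>>> apply_moves([
  {"grip": 255, "translation": [0.0003, 0.0003, 0], "yaw": 0},
  {"grip": 255, "translation": [0.0006, 0.0005, 0], "yaw": 0},
  {"grip": 255, "translation": [0.0009, 0.0008, 0], "yaw": 0},
  {"grip": 255, "translation": [0.0012, 0.0011, 0], "yaw": 0},
  {"grip": 255, "translation": [0.0012, 0.0011, 0], "yaw": 0},
])

```text
clock: 17.9
tcp_pos: [593.2, 355.8, 38.9]
tcp_rot: [0.936, 0.353, -0.002, 0.006]
wrist_force: [1.5, -0.4, -1.5]
gripper_width: 42.9
```

>>> apply_moves([
  {"grip": 255, "translation": [0.0003, 0.0003, 0], "yaw": 0},
  {"grip": 255, "translation": [0.0006, 0.0005, 0], "yaw": 0},
  {"grip": 255, "translation": [0.0009, 0.0008, 0], "yaw": 0},
  {"grip": 255, "translation": [0.0012, 0.0011, 0], "yaw": 0},
  {"grip": 255, "translation": [0.0012, 0.0011, 0], "yaw": 0},
])

```text
clock: 18.4
tcp_pos: [594.4, 356.9, 38.8]
tcp_rot: [0.936, 0.353, -0.002, 0.006]
wrist_force: [-0.3, 0.0, -1.0]
gripper_width: 43.1
```

>>> apply_moves([
  {"grip": 255, "translation": [0.0003, 0.0003, 0], "yaw": 0},
  {"grip": 255, "translation": [0.0006, 0.0005, 0], "yaw": 0},
  {"grip": 255, "translation": [0.0009, 0.0008, 0], "yaw": 0},
  {"grip": 255, "translation": [0.0012, 0.0011, 0], "yaw": 0},
  {"grip": 255, "translation": [0.0012, 0.0011, 0], "yaw": 0},
])

```text
clock: 18.9
tcp_pos: [595.7, 358.0, 38.8]
tcp_rot: [0.936, 0.353, -0.002, 0.006]
wrist_force: [0.2, 0.4, -0.7]
gripper_width: 43.4
```

>>> apply_moves([
  {"grip": 255, "translation": [0.0003, 0.0003, 0], "yaw": 0},
  {"grip": 255, "translation": [0.0006, 0.0005, 0], "yaw": 0},
  {"grip": 255, "translation": [0.0009, 0.0008, 0], "yaw": 0},
  {"grip": 255, "translation": [0.0012, 0.0011, 0], "yaw": 0},
  {"grip": 255, "translation": [0.0012, 0.0011, 0], "yaw": 0},
])

```text
clock: 19.4
tcp_pos: [596.9, 359.2, 38.8]
tcp_rot: [0.936, 0.353, -0.002, 0.006]
wrist_force: [-0.8, -0.2, -0.9]
gripper_width: 43.2
```

>>> apply_moves([
  {"grip": 255, "translation": [0.0003, 0.0003, 0], "yaw": 0},
  {"grip": 255, "translation": [0.0006, 0.0005, 0], "yaw": 0},
  {"grip": 255, "translation": [0.0009, 0.0008, 0], "yaw": 0},
  {"grip": 255, "translation": [0.0012, 0.0011, 0], "yaw": 0},
  {"grip": 255, "translation": [0.0012, 0.0011, 0], "yaw": 0},
])

```text
clock: 19.9
tcp_pos: [597.8, 360.0, 38.7]
tcp_rot: [0.936, 0.353, -0.002, 0.006]
wrist_force: [-1.0, -1.4, -0.0]
gripper_width: 43.3
```

>>> apply_moves([
  {"grip": 255, "translation": [0.0002, 0.0002, 0], "yaw": 0},
  {"grip": 255, "translation": [0.0004, 0.0004, 0], "yaw": 0},
  {"grip": 255, "translation": [0.0006, 0.0006, 0], "yaw": 0},
  {"grip": 255, "translation": [0.0008, 0.0007, 0], "yaw": 0},
  {"grip": 255, "translation": [0.0008, 0.0007, 0], "yaw": 0},
])

```text
clock: 20.4
tcp_pos: [598.1, 360.2, 38.5]
tcp_rot: [0.936, 0.353, -0.003, 0.006]
wrist_force: [-3.6, -3.3, 0.4]
gripper_width: 43.1
```

```bash
python3 st.py
```

```text
TCP X -24.977077120477702 Y -0.09655160201373292 z 38.484571280319834 front 57.822922879522295 F along -4.8841363399346145 lat -0.027167230898723863 z 0.44346516181632384 tq [-0.5  0.6  0. ] q6 2.87 t 20.4
```

>>> apply_moves([
  {"grip": 255, "translation": [0.0006, 0.0005, 0], "yaw": 0},
  {"grip": 255, "translation": [0.0008, 0.0007, 0], "yaw": 0},
  {"grip": 255, "translation": [0.0011, 0.001, 0], "yaw": 0},
  {"grip": 255, "translation": [0.0011, 0.001, 0], "yaw": 0},
  {"grip": 255, "translation": [0.0011, 0.001, 0], "yaw": 0},
])

```text
clock: 20.9
tcp_pos: [598.4, 360.5, 38.4]
tcp_rot: [0.936, 0.353, -0.004, 0.007]
wrist_force: [-4.8, -3.5, 2.0]
gripper_width: 43.4
```

```bash
python3 st.py
```

```text
TCP X -24.54477154567803 Y -0.06306062393892375 z 38.3955957681187 front 58.255228454321966 F along -5.944251938289427 lat 0.6462015649305846 z 1.9870539236713174 tq [-0.8  0.9  0. ] q6 2.87 t 20.9
```

>>> apply_moves([
  {"grip": 255, "translation": [0.001, 0.0009, 0], "yaw": 0},
  {"grip": 255, "translation": [0.0013, 0.0012, 0], "yaw": 0},
  {"grip": 255, "translation": [0.0017, 0.0015, 0], "yaw": 0},
  {"grip": 255, "translation": [0.0017, 0.0015, 0], "yaw": 0},
  {"grip": 255, "translation": [0.0017, 0.0015, 0], "yaw": 0},
])

```text
clock: 21.4
tcp_pos: [598.6, 360.8, 38.4]
tcp_rot: [0.936, 0.353, -0.006, 0.007]
wrist_force: [-5.9, -5.9, 3.3]
gripper_width: 42.9
```

```bash
python3 st.py
```

```text
TCP X -24.175766936340892 Y -0.058902253485996425 z 38.38159493115697 front 58.624233063659105 F along -8.351432200914564 lat -0.4547490889714728 z 3.2788041307274165 tq [-1.   1.1  0. ] q6 2.87 t 21.4
```

>>> apply_moves([
  {"grip": 255, "translation": [0.0015, 0.0014, 0], "yaw": 0},
  {"grip": 255, "translation": [0.002, 0.0018, 0], "yaw": 0},
  {"grip": 255, "translation": [0.0021, 0.0019, 0], "yaw": 0},
  {"grip": 255, "translation": [0.0021, 0.0019, 0], "yaw": 0},
  {"grip": 255, "translation": [0.0021, 0.0019, 0], "yaw": 0},
])

```text
clock: 21.9
tcp_pos: [598.9, 361.0, 38.5]
tcp_rot: [0.936, 0.352, -0.009, 0.008]
wrist_force: [-7.7, -7.0, 4.1]
gripper_width: 43.1
```

```bash
python3 st.py
```

```text
TCP X -23.875603323361588 Y -0.07143375838035126 z 38.451831627324786 front 58.92439667663841 F along -10.424823959173358 lat -0.05221428291505821 z 4.071517635432738 tq [-1.2  1.4  0. ] q6 2.87 t 21.9
```

About 10.4 N on the stop. Ease the push, then let go.

>>> apply_moves([
  {"grip": 255, "translation": [0.0005, 0.0005, 0], "yaw": 0},
  {"grip": 255, "translation": [0.0003, 0.0003, 0], "yaw": 0},
  {"grip": 255, "translation": [0.0003, 0.0003, 0], "yaw": 0},
  {"grip": 140, "translation": [0.0003, 0.0003, 0], "yaw": 0},
  {"grip": 0, "translation": [0.0003, 0.0003, 0], "yaw": 0},
], grip_force=20)

```text
clock: 22.4
tcp_pos: [600.0, 362.0, 38.8]
tcp_rot: [0.936, 0.352, -0.007, 0.008]
wrist_force: [0.5, -0.2, 0.5]
gripper_width: 56.6
```

>>> apply_moves([
  {"grip": 0, "translation": [0, 0, 0], "yaw": 0},
  {"grip": 0, "translation": [0, 0, 0], "yaw": 0},
  {"grip": 0, "translation": [0, 0, 0], "yaw": 0},
  {"grip": 0, "translation": [0, 0, 0], "yaw": 0},
  {"grip": 0, "translation": [0, 0, 0], "yaw": 0},
])

```text
clock: 22.9
tcp_pos: [600.1, 362.1, 38.8]
tcp_rot: [0.936, 0.352, -0.007, 0.008]
wrist_force: [-0.6, -0.0, -0.3]
gripper_width: 85.3
```

```bash
python3 st.py
```

```text
TCP X -22.191931581473227 Y -0.03587387521696428 z 38.79932977296294 front 60.60806841852677 F along -0.42034356692844244 lat 0.35686308314675214 z -0.25209591169649875 tq [ 0.  0. -0.] q6 2.87 t 22.9
```

>>> apply_moves([
  {"grip": 0, "translation": [0, 0, 0.02], "yaw": 0},
  {"grip": 0, "translation": [0, 0, 0.05], "yaw": 0},
  {"grip": 0, "translation": [-0.02, -0.018, 0.09], "yaw": 0},
  {"grip": 0, "translation": [-0.05, -0.045, 0.13], "yaw": 0},
  {"grip": 0, "translation": [-0.07, -0.063, 0.16], "yaw": 0},
])

```text
clock: 23.4
tcp_pos: [529.3, 298.5, 200.2]
tcp_rot: [0.936, 0.353, -0.007, 0.008]
wrist_force: [0.2, 0.3, 1.6]
gripper_width: 85.4
```

>>> apply_moves([
  {"grip": 0, "translation": [0, 0, 0], "yaw": 0},
  {"grip": 0, "translation": [0, 0, 0], "yaw": 0},
  {"grip": 0, "translation": [0, 0, 0], "yaw": 0},
  {"grip": 0, "translation": [0, 0, 0], "yaw": 0},
  {"grip": 0, "translation": [0, 0, 0], "yaw": 0},
])

```text
clock: 23.9
tcp_pos: [528.9, 298.5, 197.9]
tcp_rot: [0.936, 0.353, -0.009, 0.008]
wrist_force: [0.6, 0.4, -0.2]
gripper_width: 85.4
```

```bash
python3 - <<'E'
from h import *
import pickle
p=ctrl.camera_params('wrist');im=snap('wrist','w7.png');pickle.dump(p,open('w7.pkl','wb'))
E
```

```text
(no output)
```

View pics/w7.png

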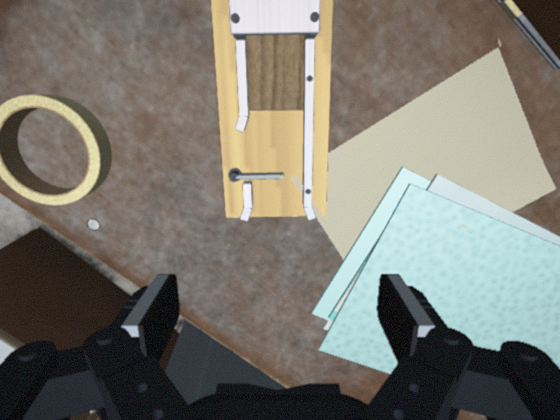

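```bash
python3 - <<'E'
from h import *
import pickle
np.set_printoptions(precision=1,suppress=True)
p=pickle.load(open('w7.pkl','rb'))
th=np.radians(42.2);u=np.array([np.cos(th),np.sin(th)]);v=np.array([-u[1],u[0]])
for n,a,z in(('rearL',(247,109),36),('rearR',(303,110),36),('roofL',(232,31),47.5),('roofR',(318,34),47.5),('hinge',(234,175),17),('tip',(283,176),16),('base',(228,217),4),('baseR',(327,216),4)):
    q=plane(p,a,z)[:2];print(n,q@u-710,q@v+134.8)
im=cv2.imread('pics/w7.png');g=cv2.cvtColor(im,cv2.COLOR_BGR2HSV)[100:120,260:295].mean(1);print(g)
E
```

```text
rearL -51.30805070728911 23.939090648193982
rearR -52.79007008882468 -21.115239558007744
roofL 3.462928330255181 31.421114867505267
roofR 0.6435531634139124 -30.59913418817041
hinge -109.99832480237194 39.855136425054454
tip -111.95206376732438 -4.846609014419073
base -155.62212744514193 49.853326604035985
baseR -156.3660097040338 -48.35446970382765
[[ 17.1  75.3 136.3]
 [ 16.9  75.3 135.7]
 [ 17.2  74.6 136.2]
 [ 17.   74.9 136.7]
 [ 17.1  74.7 138.5]
 [ 16.9  73.9 139.1]
 [ 17.5  74.8 139.1]
 [ 17.5  75.5 138.9]
 [ 16.9  73.1 136.2]
 [ 18.1  79.8 139. ]
 [ 19.4  90.9 174. ]
 [ 19.7  94.4 212.8]
 [ 19.8  93.7 218.1]
 [ 19.8  93.7 216. ]
 [ 19.9  93.3 215.9]
 [ 19.9  93.4 216.1]
 [ 20.   93.5 215.6]
 [ 19.7  93.6 215.5]
 [ 20.   92.8 215.9]
 [ 19.9  93.3 215.1]]
```

```bash
python3 -c "
from bench import ctrl
print(ctrl.job_done(), ctrl.get_state()['clock'])"
```

```text
the job is handed in; nothing more can be done
the job is handed in; nothing more can be done
```

The block is in the jig with its end on the depth stop, and the job is handed in. The simulator gave no verdict.

**What I did:** I gripped the block near its rear end and pushed it through the gate at about 50 mm/s. The highest force I read at the gate was about 5 N. I then felt for the stop in steps of about 1.5 mm, finer once it touched. It met the stop at about jig x = 57 mm, and I pressed up to about 10.4 N. I eased off, opened the gripper and raised the arm clear at about 24 s.

**Last checks:**
- **Block:** the last wrist picture shows its rear end at about x = −52 mm. The arm's position at first contact puts it at about −53 mm, so it should be 0–1.5 mm from the stop. It lies straight in the channel to within the picture's error of about 0.03 rad. I did not measure that it lies flat after release.
- **Gate:** it looks shut behind the block, and its sideways load had vanished once the block's rear passed x = −71.
- **Bystanders:** I kept the arm well away from all three, but the last picture shows only the roll of tape. I did not look again at the tape measure or the spool.

**Disagreements:**
- Heights worked out using the overhead (top) camera came out 6–20 mm off, so I relied on the wrist views and the felt contact heights.
- A wrist view made the held block look tilted down at the front, but touching it down on the worktop showed no sign of that.
- Jig points in the last picture read up to about 4 mm off along the channel.

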